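Hook the parts basket out of the dip pot

TASK

Take the hook rod from its fork stand and use it to fetch the small-parts basket that hangs deep in the dip pot: feel lightly for the slot in the basket's lid with the double hook, put the hook through, turn it crosswise under the lid and lift the basket out without forcing it against the pot. Set the basket down gently, upright, on the grid of the drip tray, turn the hook free and hang the rod back in its fork as you found it. Keep hand and arm off the basket, and leave the other things on the bench where they are.

Things in the scene. Friction and masses are not known exactly. Their poses are not given: they have to be found in the camera images.
- rod: Hook rod, 120 g, hanging upright in the fork stand, turned up to 0.25 rad from the stand's x axis. Origin on its axis at the underside of its round steel collar (26 mm diameter, 6 mm thick); z points up along the rod, grip above, 8 mm round steel shank below, down to the double hook.
- rod_grip (a point): Point on the axis to grip, 38 mm above the collar's underside. The black plastic grip is 26 mm along the rod's x and 18 mm along y, from 6 to 66 mm above the collar's underside: pinch it from above across the 18 mm.
- rod_foot (a point): Double hook at the foot: point on the rod's axis, 110 mm below the collar's underside, at the middle of the axis of a flat-bottomed crossbar, 28 mm long along the rod's x, 6 mm wide, 6 mm high. The last 6 mm at each end turn up and reach 8 mm above this point. The bar's underside is 3 mm below it.
- stand: Fixed fork stand. Origin on the table below the place where the rod hangs. Two level tines, 11 mm wide, tops at 135 mm, run along x on both sides of a 13 mm slot that is open to -x. The post stands 50 mm on the +x side, its top level with the tines; base plate 10 mm thick, from 5 to 105 mm on the +x side.
- stand_seat (a point): Where the rod's origin rests: midway between the tines, at their upper faces, 135 mm above the table. Axes as the stand's. Lips 5 mm high stand on the tine ends, 21 to 26 mm from this point towards -x, so the collar must be raised more than 5 mm to pass out or in along x.
- pot: Fixed, drained stainless dip pot, round, open at the top. Origin on its axis at the table; bore 82 mm, outside 88 mm, rim 145 mm above the table. Two wire side handles reach 65 mm out along +y and -y at 112 mm height. Six lugs inside, tops 57 mm above the table, leave a bore of 66 mm between them.
- pot_mouth (a point): Centre of the pot's mouth, at rim height (145 mm above the table).
- basket: Round thin steel small-parts basket, about 390 g (300 to 480), hanging by its rim flange in the pot. Origin at the centre of its underside (about 15 mm above the table at the start), z up. Cup 60 mm in diameter, 50 mm high with its lid. Knocked, pushed or pulled by the rod with over 20 N it would bend.
- basket_rim (a point): Centre of the rim flange's underside, 42 mm above the basket's origin. The flange is 74 mm in diameter and 4 mm thick and rests on the pot's lugs; the basket can shift 3 mm sideways there.
- basket_lid (a point): Centre of the lid's upper face, 50 mm above the basket's origin, 80 mm below the pot's mouth; axes as the cup's. Lid 4 mm thick with a central through slot 33 x 12 mm. Slot lies along x, but the twist-on lid sits turned up to 1 rad either way: NOT measured, find it by touch or eye. It turns on the cup only above 0.35 N m; it gives 1 mm per 8 N.
- tray: Fixed steel drip tray, 150 mm along x, 130 mm along y, walls 3 mm thick and 22 mm high. Origin at the centre of its underside; its flat grid is 12 mm above the table.
- tray_grid (a point): Centre of the tray's grid, on its upper face (12 mm above the table). Axes as the tray's.
- basket_hollow (a point): Point on the axis 30 mm above the basket's origin, in the hollow under the lid (free from 14 to 46 mm above the origin, 55 mm wide). The crossbar passes the slot within about 8 degrees of its direction and 2 mm of its middle; here it turns freely. Turned 60 to 120 degrees, its two tips bear on the lid's underside and carry the basket level.
- bottle: White squeeze bottle, 62 mm wide, 155 mm high; leave alone.
- carton: Open cardboard box 75 x 55 x 38 mm; leave alone.
- carton2: Open cardboard box 85 x 60 x 34 mm; leave alone.
- red_box: Small red box 40 x 30 x 50 mm; leave alone.
- tape: Roll of black tape, 64 mm wide, 22 mm high; leave alone.
- driver: Screwdriver lying on the bench; leave alone.
- pliers: Crimping pliers with red handles, lying; leave alone.
Mind the look-alikes: they are no part of the job. There is more than one size of the basket; the job needs the smaller. What is meant by the rod is not turquoise, and is the larger of those in its own colour.

How it is judged:
By the outcome, as a careful person would: the job done as asked, in the order asked, and still so for the second after the job is handed in, with the robot touching nothing.
It also fails if it takes over 72 s, if anything falls off the work surface, if the arm or the gripper's body presses on something with over 40 N, if the wrist force passes 120 N, or if a joint passes its speed limit or range.

ROBOT

A 6-joint arm with a two-finger parallel gripper is mounted at the origin on the work surface. World frame = base frame: x ahead of the robot, y to its left, z up, the work surface at z = 0. Lengths are in mm, angles in rad, forces in N, time in s.
With the tool pointing down it reaches from about 375 to 925 mm from the base axis. Payload 5.7 kg.
Tool frame: the origin (TCP) lies midway between the tips of the shut fingers; the grasp point (between the pads) lies 19 mm behind it; z points along the fingers, x is the direction in which the jaws open and shut, and the axes are right-handed (so a half turn about z gives the same grasp; the last joint's range is limited). The gripper opens to 85 mm and grips with 20 to 120 N. Pads are 22 mm wide; open, the fingers measure 114 mm over their backs; the gripper's body (76 mm by 85 mm) begins 54 mm behind the grasp point. The pads swing forward as they close: fully open they stand 13 mm farther back than shut.
Start: joints at [-1.294, 0.359, 1.51, -0, 1.272, -0.115], TCP at [229.094, -554.508, 231.267] pointing down, gripper open.
Joint ranges: [-2.97, 2.97], [-1.01, 2.36], [0.21, 2.38], [-0.96, 4.11], [0.2, 2.71], [-2.98, 2.98]. Speed limits (rad/s): [2.39, 2.39, 3.14, 3.14, 3.14, 3.14].

INTERFACE

Orientations are given as a 3x3 rotation matrix whose columns are the frame's x, y, z axes.
In Python, from station import env gives the robot as it stands.
- The arm moves only by the shell command python3 -m jog 'ROWS' [FORCE]. ROWS is JSON, a list of rows, each an object with "linear": the shift along the tool's x, y, z in m, a list of three; "twist": the turn about the tool's z in rad; "claw": the finger opening in m, from 0 to 0.0854. A call has 1 to 10 rows; each row shifts and turns the commanded pose from where the row before left it, along the tool's axes as they then stand; what a row does not reach is not made up. A row lasts 1/12 s, in which the tool goes at most 41.7 mm and 7.16 degrees, less where a joint would pass 70% of its speed; a pose out of reach is approached as far as the arm can. A call with a gripper value outside its range is refused whole. The fingers move at their own pace and stop on an object; FORCE is the grip in N (left out, the last holds). Time passes only in rows, so rows that do not move let the fingers close. It gives the time, the measured TCP pose, the force and the opening at its end, in the units of the state.
- env.get_obs(): the state, without advancing time (a new reading comes with each control period).
- env.snapshot(name): name is "scene" or "top"; returns the picture (384x512x3 uint8, red, green, blue); there is no depth.
- env.camera_params(name): a dict with "fx", "fy", "cx", "cy" (pixels), "eye" and "attitude" of the camera in the world. Camera axes: x right, y up, looking along -z (the intrinsics and any distortion apply to the point x, -y, -z); pixel columns grow to the right and rows downward; lengths in mm; the calibration is good to about 2 mm. A picture is of the moment at which its call begins. camera_params takes no time and is no camera call.
- env.finish_job(): hands the job in, once; it reports no verdict.
Trained networks look in the newest picture that a camera, given by its name, has taken for a name from the list of things; names that differ only in an ending like _2 or _b are one class to them, and where a whole thing is asked for, a point or a joint stands for the part that bears it (a point fixed in the world has none). Each returns a list of dicts, best first, with "conf" (0 to 1); they miss things now and then, are a little off and sometimes report something else, mostly with a low value. They report only what shows in the picture. A call takes as long as a camera call. They do not tell look-alikes from the thing itself.
- env.regions_of(target, camera): "mask" (384x512 bool, what is visible of it) and "location" ([row, column] in pixels, amid what is visible of it).
The state is a dict: "time": time; "joints": joint angles; "qd": joint speeds; "joint_efforts": joint torques, N m; "tool_pos": TCP position; "tool_rot": TCP orientation; "force": force on the tool from outside, world axes, zero at the start; "moment": the same for the moment, N m; "grip_width": opening from 0.0 (shut) to 1.0 (fully open).
Only numpy, scipy, OpenCV 4.12 (cv2) and the standard library are available. Lean on these libraries where they do the work, as an engineer would, in place of code of your own. Each camera call takes 0.05 s, during which the arm holds its last target. There are 200 camera calls.

## Working session

There is one attempt and no reset: what is moved stays moved. The work goes in short steps, Python scripts to look and compute and a shell command to move; the robot and the scene stay as the last step left them, time stands still between calls to the robot, and variables do not carry over. Pictures are saved under pics/ and viewed, on a budget of 10 in all, crops included, one or two more only if the job needs it, and the job is handed in when it is done.

```bash
mkdir -p pics; ls
python3 - <<'E'
from station import env
import cv2,numpy as np
o=env.get_obs();print({k:(np.round(v,3).tolist()) for k,v in o.items()})
for c in("scene","top"):
    im=env.snapshot(c);cv2.imwrite(f"pics/{c}0.png",cv2.cvtColor(im,cv2.COLOR_RGB2BGR))
    p=env.camera_params(c);print(c,p)
    for t in("rod","stand","pot","basket","tray"):
        for d in env.regions_of(t,c)[:5]:
            m=d["mask"];r,q=np.where(m);print(c,t,round(d["conf"],2),np.round(d["location"]),m.sum(),(r.min(),r.max(),q.min(),q.max()) if m.any() else 0)
E
```

```text
pics
{'time': 0.0, 'joints': [-1.294, 0.36, 1.511, -0.0, 1.272, -0.115], 'qd': [0.001, -0.0, 0.001, -0.001, -0.0, -0.002], 'joint_efforts': [-0.002, -52.763, -27.863, -0.0, 0.013, 0.0], 'tool_pos': [228.895, -553.872, 230.443], 'tool_rot': [[0.382, -0.924, -0.001], [-0.924, -0.382, 0.002], [-0.002, -0.0, -1.0]], 'force': [-0.474, 0.453, 0.162], 'moment': [0.01, -0.001, -0.001], 'grip_width': 1.005}
scene {'fx': 403.82112807996623, 'fy': 403.82112807996623, 'cx': 253.68155316629247, 'cy': 192.75873091704364, 'eye': array([1251.12938292, -642.38858294,  762.904494  ]), 'attitude': array([[ 0.6553445 , -0.41421767,  0.63162276],
       [ 0.75509814,  0.37999924, -0.53425404],
       [-0.0187187 ,  0.82705761,  0.5618054 ]])}
scene rod 0.74 [246. 149.] 428 (np.int64(227), np.int64(287), np.int64(140), np.int64(160))
scene rod 0.68 [231. 193.] 407 (np.int64(210), np.int64(269), np.int64(186), np.int64(202))
scene rod 0.65 [217. 359.] 755 (np.int64(191), np.int64(238), np.int64(344), np.int64(368))
scene rod 0.61 [271. 170.] 210 (np.int64(254), np.int64(294), np.int64(163), np.int64(174))

[... 826 characters left out ...]
np.int64(184), np.int64(199), np.int64(380), np.int64(418))
top rod 0.55 [170. 392.] 85 (np.int64(166), np.int64(174), np.int64(386), np.int64(399))
top rod 0.52 [123. 265.] 639 (np.int64(110), np.int64(141), np.int64(251), np.int64(274))
top stand 0.89 [165. 342.] 1482 (np.int64(141), np.int64(185), np.int64(317), np.int64(371))
top pot 0.74 [192. 237.] 788 (np.int64(176), np.int64(224), np.int64(225), np.int64(276))
top basket 0.91 [262. 260.] 1388 (np.int64(239), np.int64(280), np.int64(240), np.int64(282))
top basket 0.58 [198. 252.] 642 (np.int64(184), np.int64(212), np.int64(238), np.int64(265))
top tray 0.88 [210. 152.] 2840 (np.int64(171), np.int64(239), np.int64(120), np.int64(184))
```

Run:
```python
import cv2
a=cv2.imread("pics/scene0.png");b=cv2.imread("pics/top0.png")
cv2.imwrite("pics/s1.png",cv2.resize(a[150:310,120:390],(800,474),interpolation=cv2.INTER_CUBIC))
cv2.imwrite("pics/t1.png",cv2.resize(b[90:290,110:430],(800,500),interpolation=cv2.INTER_CUBIC))
```

```text
(no output)
```

View pics/s1.png

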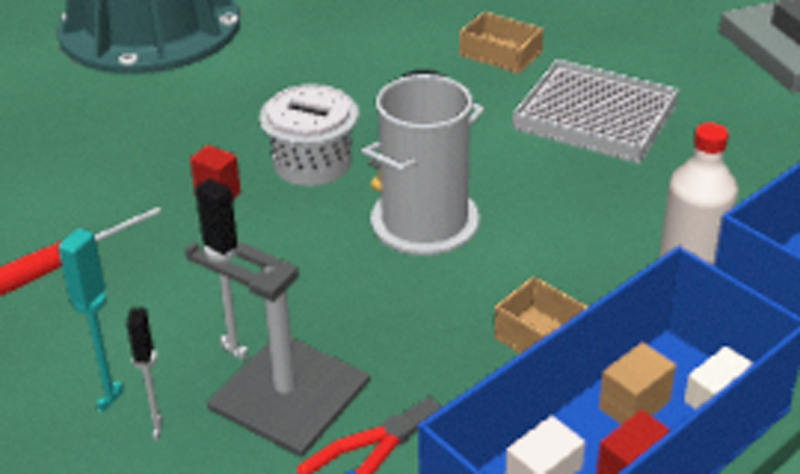

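View pics/t1.png

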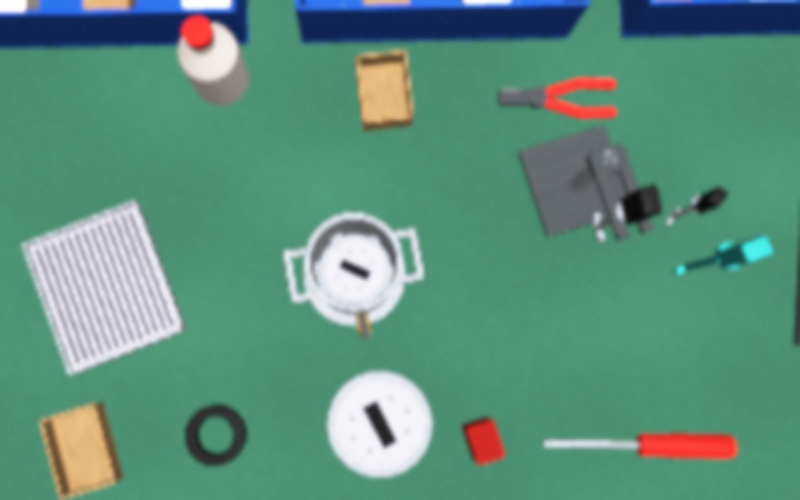

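Run:
```python
import cv2,numpy as np
a=cv2.imread("pics/scene0.png");b=cv2.imread("pics/top0.png")
def crop(im,r0,c0,w,h,s):
    o=cv2.resize(im[r0:r0+h,c0:c0+w],(w*s,h*s),interpolation=cv2.INTER_CUBIC)
    for k in range(w):
        if (c0+k)%10==0: cv2.line(o,(k*s+s//2,0),(k*s+s//2,8),(0,255,255),1);cv2.putText(o,str(c0+k),(k*s-6,20),0,.33,(0,255,255),1)
    for k in range(h):
        if (r0+k)%10==0: cv2.line(o,(0,k*s+s//2),(8,k*s+s//2),(0,255,255),1);cv2.putText(o,str(r0+k),(10,k*s+s//2+4),0,.33,(0,255,255),1)
    return o
o=np.vstack([np.hstack([crop(b,135,312,66,50,6),crop(a,228,180,66,50,6)]),np.hstack([crop(b,170,220,66,50,6),crop(a,172,236,66,50,6)])])
cv2.imwrite("pics/z1.png",o);print(o.shape)
```

```text
(600, 792, 3)
```

View pics/z1.png

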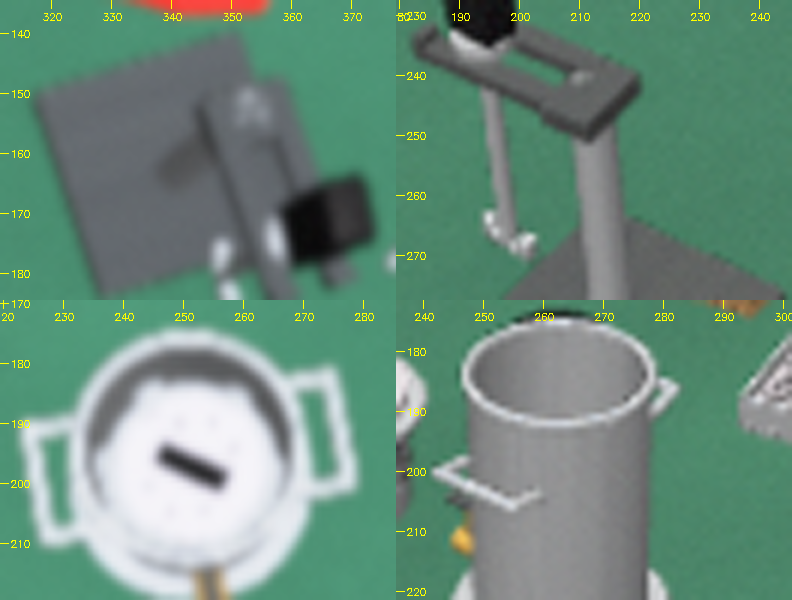

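```bash
cat > h.py <<'E'
import numpy as np
from station import env
P={c:env.camera_params(c) for c in("scene","top")}
def ray(c,px):
    p=P[c];d=np.array([(px[0]-p["cx"])/p["fx"],-(px[1]-p["cy"])/p["fy"],-1.]);return p["eye"],p["attitude"]@d
def plane(c,px,z):
    e,d=ray(c,px);return e+d*(z-e[2])/d[2]
def tri(ps,pt):
    (e1,d1),(e2,d2)=ray("scene",ps),ray("top",pt)
    t=np.linalg.lstsq(np.c_[d1,-d2],e2-e1,rcond=None)[0];a,b=e1+t[0]*d1,e2+t[1]*d2
    return (a+b)/2,np.linalg.norm(a-b)
def proj(c,X):
    p=P[c];q=p["attitude"].T@(np.asarray(X,float)-p["eye"]);return np.array([p["cx"]-p["fx"]*q[0]/q[2],p["cy"]+p["fy"]*q[1]/q[2]])
E
python3 - <<'E'
from h import *
np.set_printoptions(precision=1,suppress=True)
print("pot",tri((262.6,183.4),(250.8,193.3)))
S=lambda x,y:(180+(x-396)/6-.5,228+y/6-.5); T=lambda x,y:(312+x/6-.5,135+y/6-.5)
print("collar",tri(S(482,45),T(277,238)),plane("top",T(277,238),138),plane("scene",S(482,45),135))
print("foot",tri(S(507,237),T(224,272)))
for a in((38,88),(240,32),(100,297)):print("base",plane("top",T(*a),10))
for a in((205,110),(262,240),(350,210)):print("tine/griptop",plane("top",T(*a),135),plane("top",T(*a),201))
print("hook ends",plane("top",T(221,252),33),plane("top",T(231,290),33))
Z=lambda x,y:(220+x/6-.5,170+(y-300)/6-.5)
a,b=plane("top",Z(158,455),65),plane("top",Z(228,480),65);print("slot",a,b,(a+b)/2,np.hypot(*(a-b)[:2]),np.arctan2(*(a-b)[1::-1]))
t=[plane("top",(110+x/2.5-.3,90+y/2.5-.3),22) for x,y in((22,243),(135,201),(183,328),(70,374))];print("tray",np.array(t),np.mean(t,0))
for x,y in((557,62),(678,95),(515,115)):print(plane("scene",(120+x/2.963-.3,150+y/2.963-.3),22))
E
```

```text
pot (array([540.9,  -6.3, 146.9]), np.float64(2.693007546049169))
collar (array([ 582.9, -264.6,  130.6]), np.float64(8.422132090855794)) [ 584.1 -258.9  138. ] [ 584.4 -270.2  135. ]
foot (array([ 585.1, -268.9,   28. ]), np.float64(3.5484313047258995))
base [ 675.2 -190.8   10. ]
base [ 699.8 -284.4   10. ]
base [ 578.1 -215.6   10. ]
tine/griptop [ 636.6 -233.5  135. ] [ 622.3 -215.8  201. ]
tine/griptop [ 583.8 -253.8  135. ] [ 573.7 -234.6  201. ]
tine/griptop [ 595.3 -289.2  135. ] [ 584.2 -267.2  201. ]
hook ends [ 594.4 -265.1   33. ] [ 577.4 -268.8   33. ]
slot [545.3   8.   65. ] [534.1 -21.7  65. ] [539.7  -6.8  65. ] 31.75626642996885 1.2102754237049282
tray [[578.  351.9  22. ]
 [621.8 230.2  22. ]
 [483.7 177.7  22. ]
 [436.9 297.7  22. ]] [530.1 264.4  22. ]
[442.1 294.2  22. ]
[584.8 341.4  22. ]
[488.3 175.6  22. ]
```

```bash
cat >> h.py <<'E'
def go(*ts):
    "deltas in tool axes (mm, rad) from the measured pose through the targets (x,y,z,yaw of tool x)"
    o=env.get_obs();p=np.array(o["tool_pos"]);R=np.array(o["tool_rot"]);yaw=np.arctan2(R[1,0],R[0,0])
    print("t%.2f"%o["time"],"pos",np.round(p,1),"yaw %.3f"%yaw,"F",np.round(o["force"],1),"M",np.round(o["moment"],2),"g %.3f"%o["grip_width"],"j1,j6",np.round(np.array(o["joints"])[[0,5]],2))
    for x,y,z,w in ts:
        c,s=np.cos(yaw),np.sin(yaw);d=np.array([x,y,z])-p
        tw=-((w-yaw+np.pi)%(2*np.pi)-np.pi)
        print("linear (mm, in start-of-leg axes)",np.round([c*d[0]+s*d[1],s*d[0]-c*d[1],-d[2]],1),"twist",round(tw,3)," (in end-of-leg axes)",np.round([np.cos(w)*d[0]+np.sin(w)*d[1],np.sin(w)*d[0]-np.cos(w)*d[1],-d[2]],1))
        p=np.array([x,y,z]);yaw=w
E
python3 - <<'E'
from h import *
np.set_printoptions(precision=1,suppress=True)
print("small rod top",tri((166.6,254.3),(398.5,166.9)))
print("turq top",tri((147,228),(412,190)))
go((585,-268,232,-1.345),(585,-268,154,-1.345))
E
```

```text
small rod top (array([ 600.6, -356. ,  136.9]), np.float64(1.802293636639683))
turq top (array([ 540.1, -364.4,  181.7]), np.float64(1.9676762594864265))
t0.60 pos [ 229.1 -554.5  231.3] yaw -1.179 F [ 0.9 -0.2  0.1] M [-0.   0.   0.1] g 0.999 j1,j6 [-1.3 -0.1]
linear (mm, in start-of-leg axes) [-128.9 -438.4   -0.7] twist 0.166  (in end-of-leg axes) [-199.6 -411.    -0.7]
linear (mm, in start-of-leg axes) [ 0. -0. 78.] twist -0.0  (in end-of-leg axes) [ 0. -0. 78.]
```

```bash
R='{"linear":[-0.0111,-0.0228,0],"twist":0,"claw":0.05}'; :
python3 -m jog '[{"linear":[0,0,0],"twist":0.083,"claw":0.05},{"linear":[0,0,0],"twist":0.083,"claw":0.05},{"linear":[-0.0116,-0.021,0],"twist":0,"claw":0.05},{"linear":[-0.012,-0.025,0],"twist":0,"claw":0.05},{"linear":[-0.012,-0.025,0],"twist":0,"claw":0.05},{"linear":[-0.012,-0.025,0],"twist":0,"claw":0.05},{"linear":[-0.012,-0.025,0],"twist":0,"claw":0.05},{"linear":[-0.012,-0.025,0],"twist":0,"claw":0.05},{"linear":[-0.012,-0.025,0],"twist":0,"claw":0.05},{"linear":[-0.012,-0.025,0],"twist":0,"claw":0.05}]'
python3 -m jog '[{"linear":[-0.012,-0.025,0],"twist":0,"claw":0.05},{"linear":[-0.012,-0.025,0],"twist":0,"claw":0.05},{"linear":[-0.012,-0.025,0],"twist":0,"claw":0.05},{"linear":[-0.012,-0.025,0],"twist":0,"claw":0.05},{"linear":[-0.012,-0.025,0],"twist":0,"claw":0.05},{"linear":[-0.012,-0.025,0],"twist":0,"claw":0.05},{"linear":[-0.012,-0.025,0],"twist":0,"claw":0.05},{"linear":[-0.012,-0.025,0],"twist":0,"claw":0.05},{"linear":[-0.008,-0.015,0],"twist":0,"claw":0.05},{"linear":[0,0,0],"twist":0,"claw":0.05}]'
python3 - <<'E'
from h import *
go((585,-268,232,-1.345),(585,-268,154,-1.345))
E
```

```text
time: 1.43
tool_pos: [399.7, -416.5, 231.4]
tool_rot: [[0.224, -0.975, 0.0], [-0.975, -0.224, -0.0], [0.0, -0.0, -1.0]]
force: [0.6, -0.2, -0.6]
grip_width: 0.589
time: 2.27
tool_pos: [587.6, -265.4, 231.2]
tool_rot: [[0.227, -0.974, 0.002], [-0.974, -0.227, 0.001], [-0.001, -0.002, -1.0]]
force: [0.0, -0.2, -0.3]
grip_width: 0.585
t2.27 pos [ 587.6 -265.4  231.2] yaw -1.342 F [ 0.  -0.2 -0.3] M [-0.01  0.02  0.01] g 0.585 j1,j6 [-0.53  0.81]
linear (mm, in start-of-leg axes) [ 1.9  3.2 -0.8] twist 0.003  (in end-of-leg axes) [ 1.9  3.1 -0.8]
linear (mm, in start-of-leg axes) [ 0. -0. 78.] twist -0.0  (in end-of-leg axes) [ 0. -0. 78.]
```

```bash
python3 -m jog '[{"linear":[0.0019,0.0032,0.007],"twist":0,"claw":0.05},{"linear":[0,0,0.01],"twist":0,"claw":0.05},{"linear":[0,0,0.015],"twist":0,"claw":0.05},{"linear":[0,0,0.015],"twist":0,"claw":0.05},{"linear":[0,0,0.015],"twist":0,"claw":0.05},{"linear":[0,0,0.010],"twist":0,"claw":0.05},{"linear":[0,0,0.005],"twist":0,"claw":0.05},{"linear":[0,0,0],"twist":0,"claw":0.05}]'
cat >> h.py <<'E'
import cv2
def zoom(c,ctr,w,h,s):
    im=cv2.cvtColor(env.snapshot(c),cv2.COLOR_RGB2BGR);c0,r0=int(ctr[0]-w/2),int(ctr[1]-h/2)
    print(c,"crop c0,r0",c0,r0);return cv2.resize(im[r0:r0+h,c0:c0+w],(w*s,h*s),interpolation=cv2.INTER_CUBIC)
E
python3 - <<'E'
from h import *
o=np.hstack([zoom("top",proj("top",(585,-268,150)),65,65,6),zoom("scene",proj("scene",(585,-268,130)),65,65,6)]);cv2.imwrite("pics/g1.png",o)
go()
E
```

```text
time: 2.93
tool_pos: [580.6, -270.6, 152.5]
tool_rot: [[0.223, -0.975, -0.003], [-0.975, -0.223, 0.002], [-0.002, 0.002, -1.0]]
force: [-0.9, -0.1, -0.1]
grip_width: 0.585
top crop c0,r0 330 140
scene crop c0,r0 162 203
t3.03 pos [ 582.1 -271.   154.5] yaw -1.346 F [ 0.6 -0.5  0.3] M [ 0.   -0.03 -0.01] g 0.590 j1,j6 [-0.54  0.8 ]
```

View pics/g1.png

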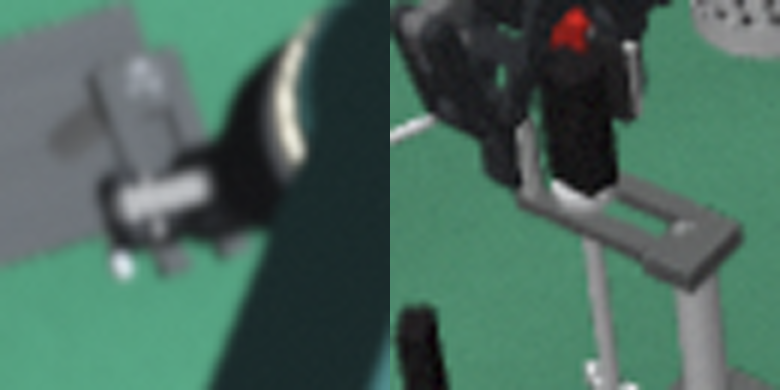

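```bash
python3 -m jog '[{"linear":[-0.0019,-0.0032,0],"twist":0,"claw":0.05},{"linear":[0,0,0],"twist":0,"claw":0.04},{"linear":[0,0,0],"twist":0,"claw":0.02},{"linear":[0,0,0],"twist":0,"claw":0.01},{"linear":[0,0,0],"twist":0,"claw":0.0},{"linear":[0,0,0],"twist":0,"claw":0.0},{"linear":[0,0,0],"twist":0,"claw":0.0},{"linear":[0,0,0],"twist":0,"claw":0.0}]' 60
python3 - <<'E'
from h import *
go()
E
```

```text
time: 3.7
tool_pos: [585.4, -267.9, 155.0]
tool_rot: [[0.224, -0.975, 0.001], [-0.975, -0.224, -0.0], [0.0, -0.001, -1.0]]
force: [0.6, 1.5, 5.7]
grip_width: 0.205
t3.70 pos [ 585.4 -267.9  155. ] yaw -1.345 F [0.6 1.5 5.7] M [0.26 0.08 0.03] g 0.205 j1,j6 [-0.54  0.81]
```

```bash
python3 -m jog '[{"linear":[0,0,-0.004],"twist":0,"claw":0.0},{"linear":[0,0,-0.006],"twist":0,"claw":0.0},{"linear":[0,0,-0.002],"twist":0,"claw":0.0},{"linear":[0,0,0],"twist":0,"claw":0.0},{"linear":[0.0002,0.01,0],"twist":0,"claw":0.0},{"linear":[0.0004,0.015,0],"twist":0,"claw":0.0},{"linear":[0.0004,0.015,0],"twist":0,"claw":0.0},{"linear":[0.0004,0.015,0],"twist":0,"claw":0.0},{"linear":[0.0003,0.015,0],"twist":0,"claw":0.0},{"linear":[0,0,0],"twist":0,"claw":0.0}]'
python3 -m jog '[{"linear":[0,0.005,0],"twist":0,"claw":0.0},{"linear":[0,0.0,-0.015],"twist":0,"claw":0.0},{"linear":[0,0,-0.025],"twist":0,"claw":0.0},{"linear":[0,0,-0.025],"twist":0,"claw":0.0},{"linear":[0,0,-0.025],"twist":0,"claw":0.0},{"linear":[0,0,-0.025],"twist":0,"claw":0.0},{"linear":[0,0,-0.018],"twist":0,"claw":0.0},{"linear":[0,0,0],"twist":0,"claw":0.0},{"linear":[0,0,0],"twist":0,"claw":0.0}]'
python3 - <<'E'
from h import *
go()
p=env.get_obs()["tool_pos"];X=(p[0],p[1],p[2]-100)
print(proj("top",(p[0],p[1],p[2]-130)),proj("scene",(p[0],p[1],p[2]-130)))
o=np.hstack([zoom("top",proj("top",X),66,66,6),zoom("scene",proj("scene",X),66,66,6)]);cv2.imwrite("pics/g2.png",o)
E
```

```text
time: 4.53
tool_pos: [513.3, -285.3, 165.7]
tool_rot: [[0.223, -0.975, -0.004], [-0.975, -0.223, 0.001], [-0.002, 0.003, -1.0]]
force: [-0.4, -0.4, -0.7]
grip_width: 0.204
time: 5.28
tool_pos: [513.0, -286.7, 300.1]
tool_rot: [[0.224, -0.975, 0.002], [-0.975, -0.224, -0.001], [0.002, -0.002, -1.0]]
force: [0.0, 0.3, -1.3]
grip_width: 0.206
t5.28 pos [ 513.  -286.7  300.1] yaw -1.345 F [ 0.   0.3 -1.3] M [ 0.02 -0.02 -0.06] g 0.206 j1,j6 [-0.63  0.72]
[375.58204529 202.84594106] [170.39155006 212.92962938]
top crop c0,r0 347 168
scene crop c0,r0 135 169
```

View pics/g2.png

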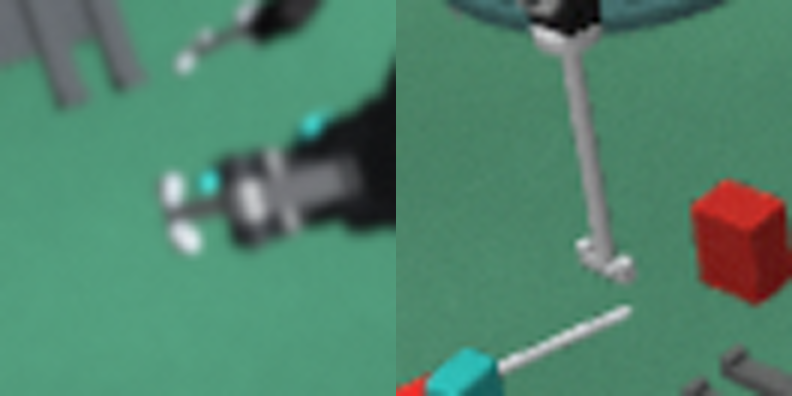

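Run:
```python
from h import *
T=lambda x,y:(347+x/6-.5,168+y/6-.5);S=lambda x,y:(135+(x-396)/6-.5,169+y/6-.5)
a,b=tri(S(585,248),T(173,188)),tri(S(622,268),T(186,238));print(a,b)
m=(a[0]+b[0])/2;d=a[0]-b[0];print(m,np.arctan2(d[1],d[0]),np.linalg.norm(d))
print(m-np.array([513,-286.7,300.1]))
d=plane("top",T(173,188),175)-plane("top",T(186,238),175);print(np.arctan2(d[1],d[0]),np.linalg.norm(d))
```

```text
(array([ 516.74094885, -289.74715086,  181.98103405]), np.float64(16.456544475607572)) (array([ 507.04045769, -286.10474862,  166.737696  ]), np.float64(12.954337308920485))
[ 511.89070327 -287.92594974  174.35936502] -0.35919701105952845 18.43165695050435
[  -1.10929673   -1.22594974 -125.74063498]
0.20460668643061442 19.216325836816193
```

Run:
```python
from h import *
g=cv2.cvtColor(cv2.imread("pics/top0.png"),cv2.COLOR_BGR2GRAY).astype(float)[191:205,243:261]
w=np.clip(180-g,0,None);m=cv2.moments(w.astype(np.float32))
x,y=m["m10"]/m["m00"],m["m01"]/m["m00"];th=.5*np.arctan2(2*m["mu11"],m["mu20"]-m["mu02"])
print(g.astype(int));c=np.array([243+x,191+y]);d=np.array([np.cos(th),np.sin(th)])*5
A,B=plane("top",c-d,64),plane("top",c+d,64);print(c,th,(A+B)/2,np.arctan2(*(A-B)[1::-1]))
go((540.8,-5.6,300,-.36))
```

```text
[[244 244 244 243 242 241 238 238 243 245 245 243 240 243 245 245 245 244]
 [245 245 244 240 235 236 239 241 244 244 245 244 244 244 245 244 244 244]
 [245 244 240 227 205 209 228 235 240 243 244 245 245 244 244 241 241 243]
 [245 242 232 192 143 144 175 203 224 234 239 242 244 244 242 237 237 242]
 [244 240 220 154  88  77 101 130 166 196 217 230 238 241 241 237 239 243]
 [244 238 211 145  81  56  54  66  93 121 152 184 211 229 236 239 242 244]
 [244 240 225 182 135  98  68  53  51  60  81 110 147 182 212 232 241 245]
 [244 243 237 226 201 170 133  98  69  52  47  58  78 113 159 213 239 244]
 [244 242 241 240 235 226 202 170 133  99  71  55  52  75 134 207 238 245]
 [242 239 240 242 243 240 235 226 203 171 138 111  87  96 160 222 241 245]
 [242 239 240 243 244 244 243 240 235 226 208 187 160 157 200 234 243 245]
 [243 242 243 244 244 244 244 244 243 241 238 232 220 217 231 241 244 245]
 [244 244 244 245 244 243 244 245 245 244 242 240 239 239 241 244 245 244]
 [244 244 245 245 242 239 242 244 244 243 240 239 242 244 244 244 244 243]]
[251.58831341 197.42868526] 0.4297360227106381 [539.74701347  -6.63056395  64.        ] 1.1233286644192042
t5.38 pos [ 511.7 -285.9  297.9] yaw -1.345 F [ 0.  -0.3 -1.9] M [ 0.03  0.04 -0.02] g 0.202 j1,j6 [-0.63  0.72]
linear (mm, in start-of-leg axes) [-266.6  -91.1   -2.1] twist -0.985  (in end-of-leg axes) [ -71.5 -272.5   -2.1]
```

```bash
python3 -m jog '[{"linear":[-0.0114,-0.0038,0],"twist":0,"claw":0},{"linear":[-0.02,-0.007,0],"twist":0,"claw":0},{"linear":[-0.028,-0.0095,0],"twist":0,"claw":0},{"linear":[-0.028,-0.0095,0],"twist":0,"claw":0},{"linear":[-0.028,-0.0095,0],"twist":0,"claw":0},{"linear":[-0.028,-0.0095,0],"twist":0,"claw":0},{"linear":[-0.028,-0.0095,0],"twist":0,"claw":0},{"linear":[-0.028,-0.0095,0],"twist":0,"claw":0},{"linear":[-0.028,-0.0095,0],"twist":0,"claw":0},{"linear":[-0.02,-0.007,0],"twist":0,"claw":0}]'
python3 -m jog '[{"linear":[-0.014,-0.0045,0],"twist":0,"claw":0},{"linear":[-0.006,-0.002,0],"twist":-0.07,"claw":0},{"linear":[0,0,0],"twist":-0.11,"claw":0},{"linear":[0,0,0],"twist":-0.12,"claw":0},{"linear":[0,0,0],"twist":-0.12,"claw":0},{"linear":[0,0,0],"twist":-0.12,"claw":0},{"linear":[0,0,0],"twist":-0.12,"claw":0},{"linear":[0,0,0],"twist":-0.12,"claw":0},{"linear":[0,0,0],"twist":-0.11,"claw":0},{"linear":[0,0,0],"twist":-0.007,"claw":0}]'
python3 -m jog '[{"linear":[0,0,0],"twist":0,"claw":0},{"linear":[0,0,0],"twist":0,"claw":0}]'
python3 - <<'E'
from h import *
go((540.8,-5.6,300,-.448))
p=env.get_obs()["tool_pos"]
o=np.hstack([zoom("top",proj("top",(540,-6,140)),66,66,6),zoom("scene",proj("scene",(540,-6,150)),66,66,6)]);cv2.imwrite("pics/g3.png",o)
E
```

```text
time: 6.22
tool_pos: [537.8, -23.0, 297.9]
tool_rot: [[0.225, -0.974, -0.003], [-0.974, -0.225, 0.002], [-0.002, 0.002, -1.0]]
force: [0.6, -0.2, -2.0]
grip_width: 0.203
time: 7.05
tool_pos: [539.8, -4.5, 297.9]
tool_rot: [[0.903, -0.429, -0.003], [-0.429, -0.903, 0.001], [-0.003, 0.0, -1.0]]
force: [0.3, 0.2, -2.2]
grip_width: 0.204
time: 7.22
tool_pos: [540.4, -5.0, 298.6]
tool_rot: [[0.9, -0.436, -0.001], [-0.436, -0.9, 0.0], [-0.001, 0.0, -1.0]]
force: [-0.1, 1.1, -0.8]
grip_width: 0.207
t7.22 pos [540.4  -5.  298.6] yaw -0.451 F [-0.1  1.1 -0.8] M [-0. -0.  0.] g 0.207 j1,j6 [-0.14  0.31]
linear (mm, in start-of-leg axes) [ 0.6  0.3 -1.4] twist -0.003  (in end-of-leg axes) [ 0.6  0.3 -1.4]
top crop c0,r0 218 161
scene crop c0,r0 229 149
```

View pics/g3.png

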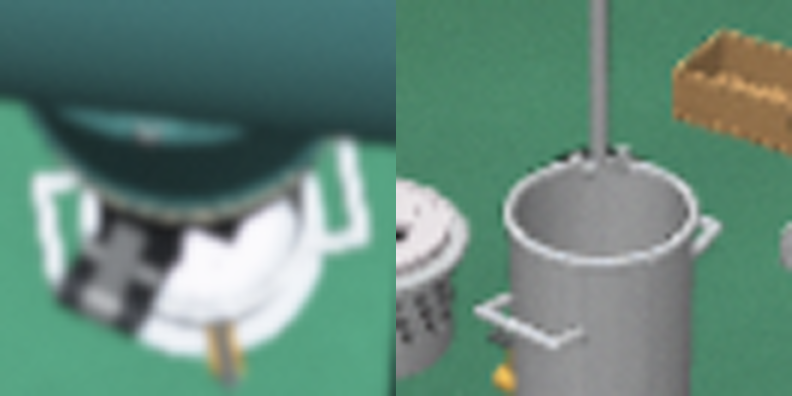

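```bash
python3 -m jog '[{"linear":[0.0003,0.0001,0.01],"twist":0,"claw":0},{"linear":[0,0,0.015],"twist":0,"claw":0},{"linear":[0,0,0.015],"twist":0,"claw":0},{"linear":[0,0,0.015],"twist":0,"claw":0},{"linear":[0,0,0.015],"twist":0,"claw":0},{"linear":[0,0,0.01],"twist":0,"claw":0},{"linear":[0,0,0.006],"twist":0,"claw":0},{"linear":[0,0,0.004],"twist":0,"claw":0},{"linear":[0,0,0.001],"twist":0,"claw":0},{"linear":[0,0,0],"twist":0,"claw":0}]'
python3 -m jog '[{"linear":[0,0,0.002],"twist":0,"claw":0},{"linear":[0,0,0.001],"twist":0,"claw":0},{"linear":[0,0,0.001],"twist":0,"claw":0},{"linear":[0,0,0],"twist":0,"claw":0}]'
python3 -c "
from h import *;go((540.8,-5.6,200,-.448))"
```

```text
time: 8.15
tool_pos: [541.4, -5.7, 208.5]
tool_rot: [[0.901, -0.433, 0.0], [-0.433, -0.901, 0.0], [0.0, -0.0, -1.0]]
force: [1.0, -0.2, -1.6]
grip_width: 0.205
time: 8.48
tool_pos: [541.2, -5.7, 204.5]
tool_rot: [[0.901, -0.433, 0.0], [-0.433, -0.901, 0.0], [0.0, -0.0, -1.0]]
force: [0.8, 1.1, -1.2]
grip_width: 0.205
t8.48 pos [541.2  -5.7 204.5] yaw -0.448 F [ 0.8  1.1 -1.2] M [0.07 0.02 0.01] g 0.205 j1,j6 [-0.14  0.31]
linear (mm, in start-of-leg axes) [-0.4  0.1  4.5] twist -0.0  (in end-of-leg axes) [-0.4  0.1  4.5]
```

```bash
for i in 1; do
python3 -m jog '[{"linear":[0,0,0.001],"twist":0,"claw":0},{"linear":[0,0,0.001],"twist":0,"claw":0},{"linear":[0,0,0.001],"twist":0,"claw":0},{"linear":[0,0,0.001],"twist":0,"claw":0},{"linear":[0,0,0],"twist":0,"claw":0}]'
python3 -m jog '[{"linear":[0,0,0.001],"twist":0,"claw":0},{"linear":[0,0,0.001],"twist":0,"claw":0},{"linear":[0,0,0],"twist":0,"claw":0}]'
python3 -m jog '[{"linear":[0,0,0.001],"twist":0,"claw":0},{"linear":[0,0,0],"twist":0,"claw":0}]'; done | grep -v rot
```

```text
time: 8.9
tool_pos: [540.9, -5.6, 200.1]
force: [0.8, 1.0, -1.9]
grip_width: 0.202
time: 9.15
tool_pos: [541.0, -5.7, 198.1]
force: [-0.3, 0.0, -2.0]
grip_width: 0.205
time: 9.32
tool_pos: [541.1, -5.7, 197.1]
force: [-0.2, 0.3, -1.5]
grip_width: 0.2
```

Nothing felt yet; keep feeling down 1 mm at a time.

```bash
for i in 1; do
python3 -m jog '[{"linear":[0,0,0.001],"twist":0,"claw":0},{"linear":[0,0,0],"twist":0,"claw":0}]'
python3 -m jog '[{"linear":[0,0,0.001],"twist":0,"claw":0},{"linear":[0,0,0],"twist":0,"claw":0}]'
python3 -m jog '[{"linear":[0,0,0.001],"twist":0,"claw":0},{"linear":[0,0,0],"twist":0,"claw":0}]'; done | grep -v rot
```

```text
time: 9.48
tool_pos: [541.0, -5.6, 196.1]
force: [-0.0, 0.6, -1.1]
grip_width: 0.203
time: 9.65
tool_pos: [541.0, -5.7, 195.2]
force: [-0.3, -0.3, -0.7]
grip_width: 0.204
time: 9.82
tool_pos: [541.0, -5.7, 194.2]
force: [0.3, 0.3, -1.5]
grip_width: 0.205
```

```bash
for i in 1; do
python3 -m jog '[{"linear":[0,0,0.001],"twist":0,"claw":0},{"linear":[0,0,0.001],"twist":0,"claw":0},{"linear":[0,0,0],"twist":0,"claw":0}]'
python3 -m jog '[{"linear":[0,0,0.001],"twist":0,"claw":0},{"linear":[0,0,0.001],"twist":0,"claw":0},{"linear":[0,0,0],"twist":0,"claw":0}]'
python3 -m jog '[{"linear":[0,0,0.001],"twist":0,"claw":0},{"linear":[0,0,0.001],"twist":0,"claw":0},{"linear":[0,0,0],"twist":0,"claw":0}]'; done | grep -v rot
python3 -c "
from h import *;go()"
```

```text
time: 10.07
tool_pos: [541.0, -5.7, 192.1]
force: [0.1, 0.4, -0.4]
grip_width: 0.204
time: 10.32
tool_pos: [541.0, -5.7, 190.1]
force: [0.2, 0.2, -0.9]
grip_width: 0.206
time: 10.57
tool_pos: [541.0, -5.7, 188.1]
force: [-0.3, -0.2, -1.3]
grip_width: 0.204
t10.57 pos [541.   -5.7 188.1] yaw -0.448 F [-0.3 -0.2 -1.3] M [-0.01  0.02  0.01] g 0.204 j1,j6 [-0.14  0.31]
```

```bash
for i in 1; do
python3 -m jog '[{"linear":[0,0,0.002],"twist":0,"claw":0},{"linear":[0,0,0.002],"twist":0,"claw":0},{"linear":[0,0,0.002],"twist":0,"claw":0},{"linear":[0,0,0.002],"twist":0,"claw":0},{"linear":[0,0,0.002],"twist":0,"claw":0},{"linear":[0,0,0.002],"twist":0,"claw":0},{"linear":[0,0,0.001],"twist":0,"claw":0},{"linear":[0,0,0],"twist":0,"claw":0}]'
python3 -m jog '[{"linear":[0,0,0],"twist":-0.1,"claw":0},{"linear":[0,0,0],"twist":-0.1,"claw":0},{"linear":[0,0,0],"twist":-0.1,"claw":0},{"linear":[0,0,0],"twist":0,"claw":0}]' ; done | grep -v rot
python3 -c "
from h import *;go()"
```

```text
time: 11.23
tool_pos: [540.9, -5.7, 175.0]
force: [0.0, 0.0, -1.0]
grip_width: 0.197
time: 11.57
tool_pos: [541.2, -5.7, 175.4]
force: [1.1, -0.1, -1.2]
grip_width: 0.204
t11.57 pos [541.2  -5.7 175.4] yaw -0.144 F [ 1.1 -0.1 -1.2] M [-0.   -0.03  0.02] g 0.204 j1,j6 [-0.14  0.01]
```

```bash
for i in 1; do
python3 -m jog '[{"linear":[0,0,0],"twist":-0.11,"claw":0},{"linear":[0,0,0],"twist":-0.12,"claw":0},{"linear":[0,0,0],"twist":-0.12,"claw":0},{"linear":[0,0,0],"twist":-0.12,"claw":0},{"linear":[0,0,0],"twist":-0.12,"claw":0},{"linear":[0,0,0],"twist":-0.12,"claw":0},{"linear":[0,0,0],"twist":-0.12,"claw":0},{"linear":[0,0,0],"twist":-0.12,"claw":0},{"linear":[0,0,0],"twist":-0.12,"claw":0},{"linear":[0,0,0],"twist":-0.12,"claw":0}]'
python3 -m jog '[{"linear":[0,0,0],"twist":-0.08,"claw":0},{"linear":[0,0,-0.002],"twist":0,"claw":0},{"linear":[0,0,-0.002],"twist":0,"claw":0},{"linear":[0,0,-0.001],"twist":0,"claw":0},{"linear":[0,0,0],"twist":0,"claw":0}]' 
python3 -m jog '[{"linear":[0,0,-0.001],"twist":0,"claw":0},{"linear":[0,0,-0.001],"twist":0,"claw":0},{"linear":[0,0,0],"twist":0,"claw":0}]' 
python3 -m jog '[{"linear":[0,0,-0.001],"twist":0,"claw":0},{"linear":[0,0,-0.001],"twist":0,"claw":0},{"linear":[0,0,0],"twist":0,"claw":0}]' ; done | grep -v rot
python3 -c "
from h import *;go()"
```

```text
time: 12.4
tool_pos: [541.2, -5.7, 175.4]
force: [-0.1, 0.4, -1.2]
grip_width: 0.202
time: 12.82
tool_pos: [541.4, -5.7, 180.7]
force: [-0.4, 0.4, -1.6]
grip_width: 0.202
time: 13.07
tool_pos: [541.2, -5.7, 182.5]
force: [-0.8, -0.2, -1.4]
grip_width: 0.201
time: 13.32
tool_pos: [540.6, -5.6, 184.0]
force: [-0.4, 0.0, -4.9]
grip_width: 0.202
t13.32 pos [540.6  -5.6 184. ] yaw 1.122 F [-0.4  0.  -4.9] M [ 0.03  0.05 -0.01] g 0.202 j1,j6 [-0.14 -1.26]
```

```bash
for i in 1; do
python3 -m jog '[{"linear":[0,0,-0.001],"twist":0,"claw":0},{"linear":[0,0,-0.002],"twist":0,"claw":0},{"linear":[0,0,-0.002],"twist":0,"claw":0},{"linear":[0,0,0],"twist":0,"claw":0}]'
python3 -m jog '[{"linear":[0,0,-0.003],"twist":0,"claw":0},{"linear":[0,0,-0.004],"twist":0,"claw":0},{"linear":[0,0,-0.004],"twist":0,"claw":0},{"linear":[0,0,-0.004],"twist":0,"claw":0}]' 
python3 -m jog '[{"linear":[0,0,-0.004],"twist":0,"claw":0},{"linear":[0,0,-0.004],"twist":0,"claw":0},{"linear":[0,0,-0.004],"twist":0,"claw":0},{"linear":[0,0,-0.004],"twist":0,"claw":0},{"linear":[0,0,-0.004],"twist":0,"claw":0},{"linear":[0,0,-0.004],"twist":0,"claw":0}]'  ; done | grep -v rot
python3 -c "
from h import *;go()"
```

```text
time: 13.65
tool_pos: [541.3, -5.7, 189.7]
force: [0.8, 0.5, -5.3]
grip_width: 0.205
time: 13.98
tool_pos: [541.2, -5.7, 204.9]
force: [0.5, -0.2, -4.3]
grip_width: 0.202
time: 14.48
tool_pos: [541.1, -5.7, 228.7]
force: [0.1, -0.0, -4.9]
grip_width: 0.207
t14.48 pos [541.1  -5.7 228.7] yaw 1.122 F [ 0.1 -0.  -4.9] M [-0.05 -0.01  0.02] g 0.207 j1,j6 [-0.14 -1.26]
```

```bash
for i in 1; do
python3 -m jog '[{"linear":[0,0,-0.006],"twist":0,"claw":0},{"linear":[0,0,-0.01],"twist":0,"claw":0},{"linear":[0,0,-0.014],"twist":0,"claw":0},{"linear":[0,0,-0.016],"twist":0,"claw":0},{"linear":[0,0,-0.016],"twist":0,"claw":0},{"linear":[0,0,-0.016],"twist":0,"claw":0},{"linear":[0,0,-0.014],"twist":0,"claw":0},{"linear":[0,0,-0.01],"twist":0,"claw":0},{"linear":[0,0,-0.004],"twist":0,"claw":0},{"linear":[0,0,0],"twist":0,"claw":0}]'
done | grep -v rot
python3 - <<'E'
from h import *
go()
o=np.hstack([zoom("top",proj("top",(530,262,20)),66,76,6),zoom("scene",proj("scene",(541,-6,190)),66,76,6)]);cv2.imwrite("pics/g4.png",o)
for c in ("top","scene"):
    print([(d["conf"],d["location"]) for d in env.regions_of("tray",c)])
E
```

```text
time: 15.32
tool_pos: [541.7, -5.8, 335.6]
force: [-0.4, 0.0, -5.6]
grip_width: 0.201
t15.32 pos [541.7  -5.8 335.6] yaw 1.122 F [-0.4  0.  -5.6] M [-0.04 -0.17 -0.02] g 0.201 j1,j6 [-0.14 -1.26]
top crop c0,r0 118 166
scene crop c0,r0 230 132
[(0.78, [194.5, 127.5]), (0.49, [199.7, 250.8])]
[(0.92, [185.4, 319.6]), (0.63, [126.3, 262.0])]
```

View pics/g4.png

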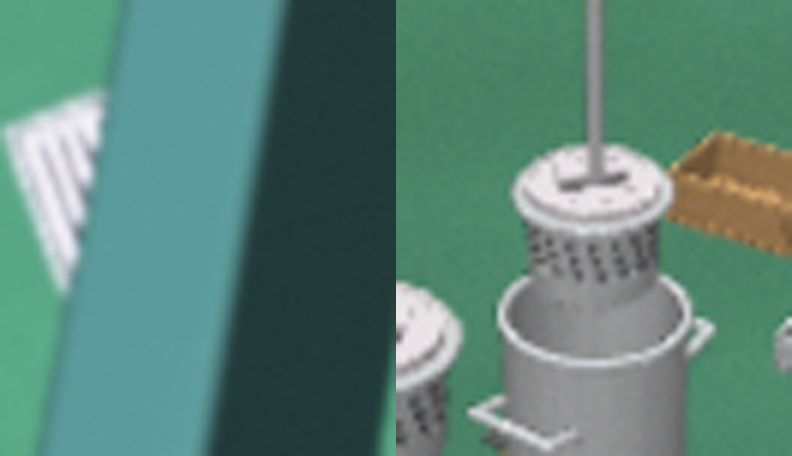

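```bash
for i in 1; do
python3 -m jog '[{"linear":[0.0053,-0.0028,0],"twist":0,"claw":0},{"linear":[0.0106,-0.0056,0],"twist":0,"claw":0},{"linear":[0.0159,-0.0083,0],"twist":0,"claw":0},{"linear":[0.0195,-0.0102,0],"twist":0,"claw":0},{"linear":[0.0195,-0.0102,0],"twist":0,"claw":0},{"linear":[0.0195,-0.0102,0],"twist":0,"claw":0},{"linear":[0.0195,-0.0102,0],"twist":0,"claw":0},{"linear":[0.0195,-0.0102,0],"twist":0,"claw":0},{"linear":[0.0195,-0.0102,0],"twist":0,"claw":0},{"linear":[0.0195,-0.0102,0],"twist":0,"claw":0}]'
python3 -m jog '[{"linear":[0.0195,-0.0102,0],"twist":0,"claw":0},{"linear":[0.0195,-0.0102,0],"twist":0,"claw":0},{"linear":[0.0142,-0.0074,0],"twist":0,"claw":0},{"linear":[0.0089,-0.0046,0],"twist":0,"claw":0},{"linear":[0.0044,-0.0023,0],"twist":0,"claw":0},{"linear":[0.0027,-0.0014,0],"twist":0,"claw":0},{"linear":[0,0,0],"twist":0,"claw":0},{"linear":[0,0,0],"twist":0,"claw":0}]'
done | grep -v rot
python3 - <<'E'
from h import *
print(plane("scene",(319.6,185.4),15))
env.snapshot("scene")
for d in env.regions_of("tray","scene"): print(d["conf"],plane("scene",d["location"][::-1],15))
go((532,262,333-152,1.122))
E
```

```text
time: 16.35
tool_pos: [533.9, 186.4, 334.0]
force: [0.5, -0.5, -4.8]
grip_width: 0.2
time: 17.02
tool_pos: [532.3, 261.6, 334.3]
force: [-0.8, 0.3, -5.5]
grip_width: 0.202
[527.16029987 261.47788028  15.        ]
0.84 [540.44195942 253.39066179  15.        ]
0.32 [709.90715834 -33.53031008  15.        ]
t17.12 pos [532.3 261.3 334.4] yaw 1.121 F [ 0.5  0.8 -5.3] M [-0.07  0.08  0.06] g 0.204 j1,j6 [ 0.34 -0.78]
linear (mm, in start-of-leg axes) [  0.5  -0.6 153.4] twist -0.001  (in end-of-leg axes) [  0.5  -0.6 153.4]
```

```bash
for i in 1; do
python3 -m jog '[{"linear":[0,0,0.006],"twist":0,"claw":0},{"linear":[0,0,0.012],"twist":0,"claw":0},{"linear":[0,0,0.018],"twist":0,"claw":0},{"linear":[0,0,0.02],"twist":0,"claw":0},{"linear":[0,0,0.02],"twist":0,"claw":0},{"linear":[0,0,0.02],"twist":0,"claw":0},{"linear":[0,0,0.016],"twist":0,"claw":0},{"linear":[0,0,0.012],"twist":0,"claw":0},{"linear":[0,0,0.008],"twist":0,"claw":0},{"linear":[0,0,0.004],"twist":0,"claw":0}]'
python3 -m jog '[{"linear":[0,0,0.003],"twist":0,"claw":0},{"linear":[0,0,0.002],"twist":0,"claw":0},{"linear":[0,0,0.002],"twist":0,"claw":0},{"linear":[0,0,0.001],"twist":0,"claw":0},{"linear":[0,0,0.001],"twist":0,"claw":0},{"linear":[0,0,0.001],"twist":0,"claw":0},{"linear":[0,0,0.001],"twist":0,"claw":0},{"linear":[0,0,0],"twist":0,"claw":0}]'
python3 -m jog '[{"linear":[0,0,0.001],"twist":0,"claw":0},{"linear":[0,0,0.001],"twist":0,"claw":0},{"linear":[0,0,0],"twist":0,"claw":0}]'
python3 -m jog '[{"linear":[0,0,0.001],"twist":0,"claw":0},{"linear":[0,0,0.001],"twist":0,"claw":0},{"linear":[0,0,0],"twist":0,"claw":0}]'
python3 -m jog '[{"linear":[0,0,0.001],"twist":0,"claw":0},{"linear":[0,0,0.001],"twist":0,"claw":0},{"linear":[0,0,0],"twist":0,"claw":0}]'
done | grep -v rot
```

```text
time: 17.95
tool_pos: [531.6, 261.5, 196.9]
force: [0.0, -0.4, -5.2]
grip_width: 0.201
time: 18.62
tool_pos: [532.2, 262.2, 187.3]
force: [-0.7, -0.5, -4.2]
grip_width: 0.206
time: 18.87
tool_pos: [532.2, 262.2, 185.1]
force: [0.3, -0.1, -5.7]
grip_width: 0.204
time: 19.12
tool_pos: [532.2, 262.1, 183.1]
force: [-0.4, -0.2, -6.0]
grip_width: 0.204
time: 19.37
tool_pos: [532.2, 262.1, 181.1]
force: [0.4, -0.6, -5.6]
grip_width: 0.201
```

```bash
for i in 1; do
python3 -m jog '[{"linear":[0,0,0.001],"twist":0,"claw":0},{"linear":[0,0,0],"twist":0,"claw":0}]'
python3 -m jog '[{"linear":[0,0,0.001],"twist":0,"claw":0},{"linear":[0,0,0],"twist":0,"claw":0}]'
python3 -m jog '[{"linear":[0,0,0.001],"twist":0,"claw":0},{"linear":[0,0,0],"twist":0,"claw":0}]'
done | grep -v rot
python3 - <<'E'
from h import *
go()
o=np.hstack([zoom("top",proj("top",(532,262,50)),66,76,6),zoom("scene",proj("scene",(532,262,50)),66,76,6)]);cv2.imwrite("pics/g5.png",o)
E
```

```text
time: 19.53
tool_pos: [532.3, 262.1, 180.3]
force: [0.4, -1.0, -3.3]
grip_width: 0.199
time: 19.7
tool_pos: [532.7, 262.4, 179.7]
force: [0.4, 0.0, -1.2]
grip_width: 0.202
time: 19.87
tool_pos: [532.6, 262.4, 178.6]
force: [-0.3, -1.0, -2.0]
grip_width: 0.202
t19.87 pos [532.6 262.4 178.6] yaw 1.122 F [-0.3 -1.  -2. ] M [ 0.01  0.05 -0.01] g 0.202 j1,j6 [ 0.34 -0.78]
top crop c0,r0 115 164
scene crop c0,r0 288 139
```

View pics/g5.png

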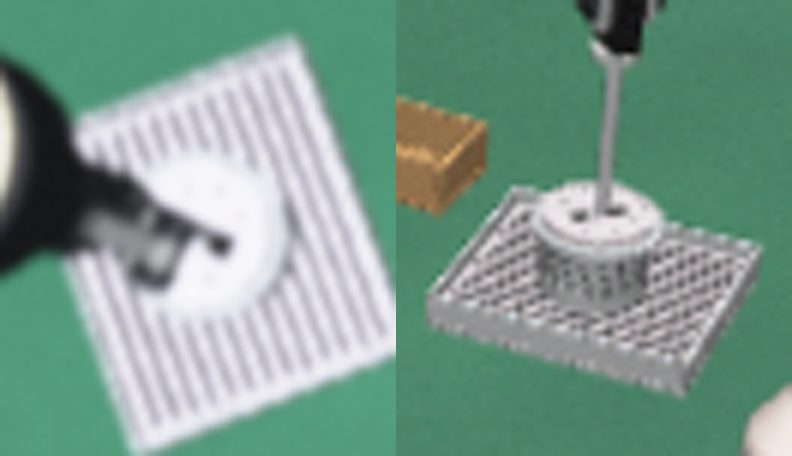

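```bash
for i in 1; do
python3 -m jog '[{"linear":[0,0,0.002],"twist":0,"claw":0},{"linear":[0,0,0.002],"twist":0,"claw":0},{"linear":[0,0,0.002],"twist":0,"claw":0},{"linear":[0,0,0],"twist":0.07,"claw":0},{"linear":[0,0,0],"twist":0.11,"claw":0},{"linear":[0,0,0],"twist":0.12,"claw":0},{"linear":[0,0,0],"twist":0.12,"claw":0},{"linear":[0,0,0],"twist":0.12,"claw":0},{"linear":[0,0,0],"twist":0.12,"claw":0},{"linear":[0,0,0],"twist":0.12,"claw":0}]'
python3 -m jog '[{"linear":[0,0,0],"twist":0.12,"claw":0},{"linear":[0,0,0],"twist":0.12,"claw":0},{"linear":[0,0,0],"twist":0.12,"claw":0},{"linear":[0,0,0],"twist":0.12,"claw":0},{"linear":[0,0,0],"twist":0.12,"claw":0},{"linear":[0,0,0],"twist":0.12,"claw":0},{"linear":[0,0,0],"twist":0.07,"claw":0},{"linear":[0,0,0],"twist":0,"claw":0},{"linear":[0,0,0],"twist":0,"claw":0}]'
done | grep -v rot
python3 - <<'E'
from h import *
go()
cv2.imwrite("pics/g6.png",zoom("top",proj("top",(532,262,50)),66,66,10))
E
```

```text
time: 20.8
tool_pos: [532.2, 262.1, 172.1]
force: [0.5, 0.1, -2.0]
grip_width: 0.206
time: 21.55
tool_pos: [532.1, 262.1, 172.1]
force: [-1.1, -0.5, -1.1]
grip_width: 0.199
t21.55 pos [532.1 262.1 172.1] yaw -0.446 F [-1.1 -0.5 -1.1] M [ 0.01 -0.08 -0.03] g 0.199 j1,j6 [0.34 0.79]
top crop c0,r0 115 169
```

View pics/g6.png

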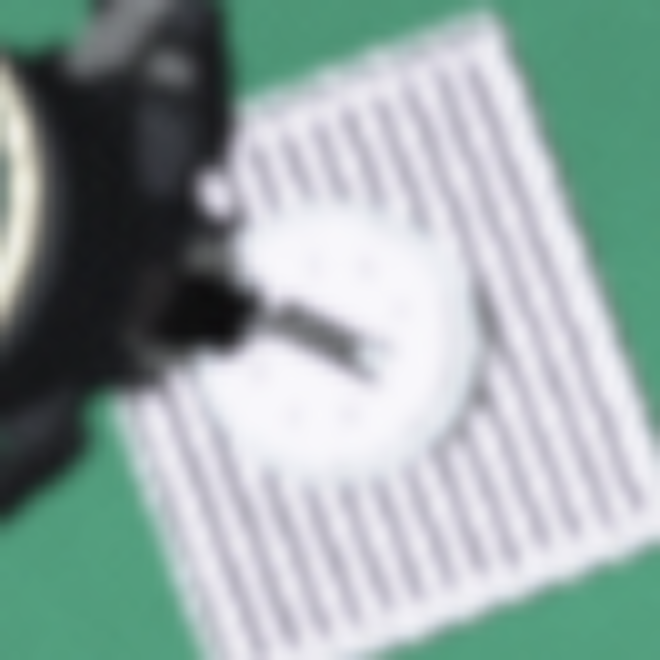

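```bash
python3 - <<'E'
from h import *
print(plane("top",(147.7,203.2),62))
E
for i in 1; do
python3 -m jog '[{"linear":[0,0,-0.002],"twist":0,"claw":0},{"linear":[0,0,-0.002],"twist":0,"claw":0},{"linear":[0,0,-0.002],"twist":0,"claw":0},{"linear":[0,0,0],"twist":0,"claw":0}]'
python3 -m jog '[{"linear":[0,0,-0.001],"twist":0,"claw":0},{"linear":[0,0,-0.001],"twist":0,"claw":0},{"linear":[0,0,0],"twist":0,"claw":0}]'
python3 -m jog '[{"linear":[0,0,-0.001],"twist":0,"claw":0},{"linear":[0,0,-0.001],"twist":0,"claw":0},{"linear":[0,0,0],"twist":0,"claw":0}]'
done | grep -v rot;python3 -c "
from h import *;go()"
```

```text
[529.35630831 260.56527052  62.        ]
time: 21.93
tool_pos: [532.7, 262.3, 179.0]
force: [0.4, 0.1, -0.7]
grip_width: 0.2
time: 22.18
tool_pos: [532.4, 262.2, 180.6]
force: [0.4, -0.2, 0.0]
grip_width: 0.205
time: 22.43
tool_pos: [532.4, 262.2, 182.5]
force: [0.1, 0.0, -0.8]
grip_width: 0.205
t22.43 pos [532.4 262.2 182.5] yaw -0.448 F [ 0.1  0.  -0.8] M [ 0.03 -0.02  0.  ] g 0.205 j1,j6 [0.34 0.79]
```

```bash
for i in 1; do
python3 -m jog '[{"linear":[0,0,-0.001],"twist":0,"claw":0},{"linear":[0,0,-0.001],"twist":0,"claw":0},{"linear":[0,0,0],"twist":0,"claw":0}]'
python3 -m jog '[{"linear":[0,0,-0.001],"twist":0,"claw":0},{"linear":[0,0,-0.001],"twist":0,"claw":0},{"linear":[0,0,0],"twist":0,"claw":0}]'
python3 -m jog '[{"linear":[0,0,-0.001],"twist":0,"claw":0},{"linear":[0,0,-0.001],"twist":0,"claw":0},{"linear":[0,0,-0.001],"twist":0,"claw":0},{"linear":[0,0,0],"twist":0,"claw":0}]'
python3 -m jog '[{"linear":[0,0,-0.002],"twist":0,"claw":0},{"linear":[0,0,-0.002],"twist":0,"claw":0},{"linear":[0,0,-0.002],"twist":0,"claw":0},{"linear":[0,0,-0.002],"twist":0,"claw":0},{"linear":[0,0,0],"twist":0,"claw":0}]'
done | grep -v rot;python3 -c "
from h import *;go()"
```

```text
time: 22.68
tool_pos: [532.4, 262.2, 184.5]
force: [0.1, 0.4, -1.2]
grip_width: 0.201
time: 22.93
tool_pos: [532.4, 262.2, 186.6]
force: [-0.3, 0.2, -0.8]
grip_width: 0.2
time: 23.27
tool_pos: [532.4, 262.2, 189.6]
force: [0.1, 0.8, -0.8]
grip_width: 0.207
time: 23.68
tool_pos: [532.6, 262.3, 197.9]
force: [-0.2, -0.1, -0.9]
grip_width: 0.202
t23.68 pos [532.6 262.3 197.9] yaw -0.448 F [-0.2 -0.1 -0.9] M [-0.03 -0.03 -0.05] g 0.202 j1,j6 [0.34 0.79]
```

```bash
for i in 1; do
python3 -m jog '[{"linear":[0,0,-0.008],"twist":0,"claw":0},{"linear":[0,0,-0.016],"twist":0,"claw":0},{"linear":[0,0,-0.02],"twist":0.07,"claw":0},{"linear":[0,0,-0.025],"twist":0.11,"claw":0},{"linear":[0,0,-0.02],"twist":0.12,"claw":0},{"linear":[0,0,-0.012],"twist":0.12,"claw":0},{"linear":[0,0,-0.004],"twist":0.12,"claw":0},{"linear":[0,0,0],"twist":0.12,"claw":0},{"linear":[0,0,0],"twist":0.12,"claw":0},{"linear":[0,0,0],"twist":0.117,"claw":0}]'
python3 -m jog '[{"linear":[0.0077,0.0021,0],"twist":0,"claw":0},{"linear":[0.0155,0.0042,0],"twist":0,"claw":0},{"linear":[0.0241,0.0065,0],"twist":0,"claw":0},{"linear":[0.0241,0.0065,0],"twist":0,"claw":0},{"linear":[0.0241,0.0065,0],"twist":0,"claw":0},{"linear":[0.0241,0.0065,0],"twist":0,"claw":0},{"linear":[0.0241,0.0065,0],"twist":0,"claw":0},{"linear":[0.0241,0.0065,0],"twist":0,"claw":0},{"linear":[0.0241,0.0065,0],"twist":0,"claw":0},{"linear":[0.0241,0.0065,0],"twist":0,"claw":0}]'
python3 -m jog '[{"linear":[0.0241,0.0065,0],"twist":0,"claw":0},{"linear":[0.0241,0.0065,0],"twist":0,"claw":0},{"linear":[0.0241,0.0065,0],"twist":0,"claw":0},{"linear":[0.0241,0.0065,0],"twist":0,"claw":0},{"linear":[0.0241,0.0065,0],"twist":0,"claw":0},{"linear":[0.0241,0.0065,0],"twist":0,"claw":0},{"linear":[0.0241,0.0065,0],"twist":0,"claw":0},{"linear":[0.0241,0.0065,0],"twist":0,"claw":0},{"linear":[0.0241,0.0065,0],"twist":0,"claw":0},{"linear":[0.0241,0.0065,0],"twist":0,"claw":0}]'
python3 -m jog '[{"linear":[0.0241,0.0065,0],"twist":0,"claw":0},{"linear":[0.0241,0.0065,0],"twist":0,"claw":0},{"linear":[0.0135,0.0036,0],"twist":0,"claw":0},{"linear":[0.0068,0.0018,0],"twist":0,"claw":0},{"linear":[0.0041,0.0011,0],"twist":0,"claw":0},{"linear":[0,0,0],"twist":0,"claw":0},{"linear":[0,0,0],"twist":0,"claw":0},{"linear":[0,0,0],"twist":0,"claw":0}]'
done | grep -v rot;python3 -c "
from h import *;go((512.2,-286.5,167,-1.345),(585,-268,167,-1.345),(585,-268,155,-1.345))"
```

```text
time: 24.52
tool_pos: [532.3, 262.2, 303.1]
force: [-0.5, -1.1, -1.5]
grip_width: 0.201
time: 25.35
tool_pos: [523.3, 36.9, 302.7]
force: [-0.7, 0.4, -0.7]
grip_width: 0.206
time: 26.18
tool_pos: [513.7, -212.4, 302.7]
force: [0.6, 0.3, -0.8]
grip_width: 0.205
time: 26.85
tool_pos: [511.7, -284.7, 302.3]
force: [0.1, -0.0, -1.7]
grip_width: 0.202
t26.85 pos [ 511.7 -284.7  302.3] yaw -1.343 F [ 0.1 -0.  -1.7] M [-0.04 -0.04 -0.  ] g 0.202 j1,j6 [-0.63  0.72]
linear (mm, in start-of-leg axes) [ 1.800e+00 -1.000e-01  1.353e+02] twist 0.002  (in end-of-leg axes) [ 1.800e+00 -1.000e-01  1.353e+02]
linear (mm, in start-of-leg axes) [ -1.7 -75.1  -0. ] twist -0.0  (in end-of-leg axes) [ -1.7 -75.1  -0. ]
linear (mm, in start-of-leg axes) [ 0. -0. 12.] twist -0.0  (in end-of-leg axes) [ 0. -0. 12.]
```

Descend beside the fork to the exit pose, let it settle, check.

```bash
for i in 1; do
python3 -m jog '[{"linear":[0.001,0,0.008],"twist":0.002,"claw":0},{"linear":[0,0,0.018],"twist":0,"claw":0},{"linear":[0,0,0.024],"twist":0,"claw":0},{"linear":[0,0,0.024],"twist":0,"claw":0},{"linear":[0,0,0.024],"twist":0,"claw":0},{"linear":[0,0,0.018],"twist":0,"claw":0},{"linear":[0,0,0.012],"twist":0,"claw":0},{"linear":[0,0,0.006],"twist":0,"claw":0},{"linear":[0,0,0],"twist":0,"claw":0},{"linear":[0,0,0],"twist":0,"claw":0}]'
done | grep -v rot;python3 - <<'E'
from h import *
go((512.2,-286.5,167,-1.345))
E
python3 -m jog '[{"linear":[0,0,0],"twist":0,"claw":0}]'
python3 - <<'E'
from h import *
go((512.2,-286.5,167,-1.345),(585,-268,167,-1.345))
E
```

```text
time: 27.68
tool_pos: [512.0, -286.6, 168.4]
force: [-0.7, -0.3, -1.6]
grip_width: 0.201
t27.68 pos [ 512.  -286.6  168.4] yaw -1.346 F [-0.7 -0.3 -1.6] M [-0.03  0.01  0.01] g 0.201 j1,j6 [-0.63  0.72]
linear (mm, in start-of-leg axes) [-0.1 -0.2  1.4] twist -0.001  (in end-of-leg axes) [-0.1 -0.2  1.4]
time: 27.77
tool_pos: [512.6, -287.2, 169.2]
tool_rot: [[0.222, -0.975, 0.001], [-0.975, -0.222, -0.001], [0.001, -0.001, -1.0]]
force: [-0.1, -0.2, -0.8]
grip_width: 0.205
t27.77 pos [ 512.6 -287.2  169.2] yaw -1.347 F [-0.1 -0.2 -0.8] M [-0.01  0.02  0.03] g 0.205 j1,j6 [-0.63  0.72]
linear (mm, in start-of-leg axes) [-0.7  0.3  2.2] twist -0.002  (in end-of-leg axes) [-0.7  0.2  2.2]
linear (mm, in start-of-leg axes) [ -1.7 -75.1  -0. ] twist -0.0  (in end-of-leg axes) [ -1.7 -75.1  -0. ]
```

```bash
for i in 1; do
python3 -m jog '[{"linear":[-0.0002,-0.008,0],"twist":0,"claw":0},{"linear":[-0.0004,-0.012,0],"twist":0,"claw":0},{"linear":[-0.0004,-0.012,0],"twist":0,"claw":0},{"linear":[-0.0002,-0.008,0],"twist":0,"claw":0},{"linear":[0,0,0],"twist":0,"claw":0}]'
python3 -m jog '[{"linear":[-0.0002,-0.008,0],"twist":0,"claw":0},{"linear":[-0.0003,-0.012,0],"twist":0,"claw":0},{"linear":[-0.0002,-0.01,0],"twist":0,"claw":0},{"linear":[0,-0.005,0],"twist":0,"claw":0},{"linear":[0,0,0],"twist":0,"claw":0},{"linear":[0,0,0],"twist":0,"claw":0}]'
done | grep -v rot;python3 - <<'E'
from h import *
go((585,-268,155,-1.345))
o=np.hstack([zoom("top",proj("top",(585,-268,130)),65,65,6),zoom("scene",proj("scene",(585,-268,110)),65,65,6)]);cv2.imwrite("pics/g7.png",o)
E
```

```text
time: 28.18
tool_pos: [553.4, -276.5, 168.6]
force: [-0.0, 0.1, -1.8]
grip_width: 0.205
time: 28.68
tool_pos: [584.8, -268.3, 168.1]
force: [0.2, 0.8, -1.6]
grip_width: 0.203
t28.68 pos [ 584.8 -268.3  168.1] yaw -1.346 F [ 0.2  0.8 -1.6] M [-0.08  0.01  0.05] g 0.203 j1,j6 [-0.54  0.81]
linear (mm, in start-of-leg axes) [-0.2 -0.3 13.1] twist -0.001  (in end-of-leg axes) [-0.2 -0.3 13.1]
top crop c0,r0 327 141
scene crop c0,r0 163 210
```

View pics/g7.png

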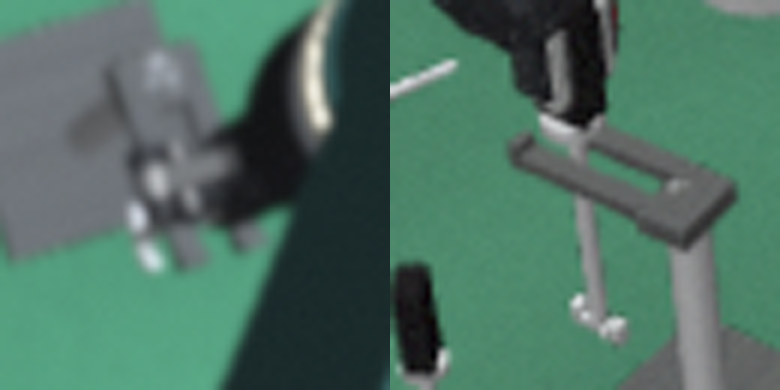

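Rod is in the slot above the tines, inside the lip (scene crop collar ~(570,125), lip at (520,150)). Lower until it seats.

```bash
for i in 1; do
python3 -m jog '[{"linear":[0,0,0.003],"twist":0,"claw":0},{"linear":[0,0,0.003],"twist":0,"claw":0},{"linear":[0,0,0.002],"twist":0,"claw":0},{"linear":[0,0,0.001],"twist":0,"claw":0},{"linear":[0,0,0.001],"twist":0,"claw":0},{"linear":[0,0,0],"twist":0,"claw":0},{"linear":[0,0,0],"twist":0,"claw":0}]'
python3 -m jog '[{"linear":[0,0,0.001],"twist":0,"claw":0},{"linear":[0,0,0],"twist":0,"claw":0}]'
python3 -m jog '[{"linear":[0,0,0.001],"twist":0,"claw":0},{"linear":[0,0,0],"twist":0,"claw":0}]'
python3 -m jog '[{"linear":[0,0,0.0005],"twist":0,"claw":0},{"linear":[0,0,0],"twist":0,"claw":0}]'
done | grep -v rot
```

```text
time: 29.37
tool_pos: [584.6, -268.5, 158.3]
force: [0.0, 0.5, -0.7]
grip_width: 0.199
time: 29.53
tool_pos: [584.6, -268.4, 157.2]
force: [-0.0, 0.6, -1.1]
grip_width: 0.203
time: 29.7
tool_pos: [584.5, -268.4, 156.1]
force: [-0.1, 0.1, -0.9]
grip_width: 0.205
time: 29.87
tool_pos: [584.6, -268.4, 155.7]
force: [1.0, 1.1, -1.6]
grip_width: 0.205
```

```bash
for i in 1; do
python3 -m jog '[{"linear":[0,0,0.0005],"twist":0,"claw":0},{"linear":[0,0,0],"twist":0,"claw":0}]'
python3 -m jog '[{"linear":[0,0,0.0005],"twist":0,"claw":0},{"linear":[0,0,0],"twist":0,"claw":0}]'
python3 -m jog '[{"linear":[0,0,0.0005],"twist":0,"claw":0},{"linear":[0,0,0],"twist":0,"claw":0}]'
done | grep -v rot
```

```text
time: 30.03
tool_pos: [584.6, -268.4, 155.2]
force: [0.1, 0.4, -2.0]
grip_width: 0.204
time: 30.2
tool_pos: [584.7, -268.4, 155.0]
force: [-0.6, -0.1, 2.0]
grip_width: 0.205
time: 30.37
tool_pos: [584.7, -268.4, 155.0]
force: [-1.3, 1.5, 5.4]
grip_width: 0.203
```

```bash
for i in 1; do
python3 -m jog '[{"linear":[0,0,-0.0005],"twist":0,"claw":0},{"linear":[0,0,0],"twist":0,"claw":0.022},{"linear":[0,0,0],"twist":0,"claw":0.03},{"linear":[0,0,0],"twist":0,"claw":0.04},{"linear":[0,0,0],"twist":0,"claw":0.05},{"linear":[0,0,0],"twist":0,"claw":0.05},{"linear":[0,0,0],"twist":0,"claw":0.05},{"linear":[0,0,0],"twist":0,"claw":0.05}]'
python3 -m jog '[{"linear":[0,0,-0.008],"twist":0,"claw":0.05},{"linear":[0,0,-0.016],"twist":0,"claw":0.05},{"linear":[0,0,-0.02],"twist":0,"claw":0.05},{"linear":[0,0,-0.02],"twist":0,"claw":0.05},{"linear":[0,0,-0.02],"twist":0,"claw":0.05},{"linear":[0,0,-0.02],"twist":0,"claw":0.05},{"linear":[0,0,-0.008],"twist":0,"claw":0.05},{"linear":[0,0.01,-0.002],"twist":0,"claw":0.05},{"linear":[0,0.025,0],"twist":0,"claw":0.05},{"linear":[0,0.025,0],"twist":0,"claw":0.05}]'
python3 -m jog '[{"linear":[0,0.025,0],"twist":0,"claw":0.05},{"linear":[0,0.025,0],"twist":0,"claw":0.05},{"linear":[0,0.025,0],"twist":0,"claw":0.05},{"linear":[0,0.01,0],"twist":0,"claw":0.05},{"linear":[0,0,0],"twist":0,"claw":0.05},{"linear":[0,0,0],"twist":0,"claw":0.05}]'
done | grep -v rot;python3 - <<'E'
from h import *
a=np.hstack([zoom("top",proj("top",(585,-268,130)),65,50,6),zoom("scene",proj("scene",(585,-268,120)),65,50,6)])
b=np.hstack([zoom("top",proj("top",(532,262,30)),65,50,6),zoom("scene",proj("scene",(532,262,30)),65,50,6)])
cv2.imwrite("pics/g8.png",np.vstack([a,b]));go()
E
```

```text
time: 31.03
tool_pos: [584.6, -268.4, 154.7]
force: [0.7, -0.5, 1.0]
grip_width: 0.583
time: 31.87
tool_pos: [524.9, -281.4, 267.8]
force: [-0.6, -0.2, 0.1]
grip_width: 0.585
time: 32.37
tool_pos: [442.9, -300.5, 268.4]
force: [-1.1, -0.4, -0.7]
grip_width: 0.588
top crop c0,r0 327 149
scene crop c0,r0 162 214
top crop c0,r0 118 178
scene crop c0,r0 288 157
t32.57 pos [ 444.2 -300.4  268.6] yaw -1.346 F [ 0.4 -0.3 -0. ] M [-0.01  0.01  0.05] g 0.588 j1,j6 [-0.72  0.62]
```

View pics/g8.png

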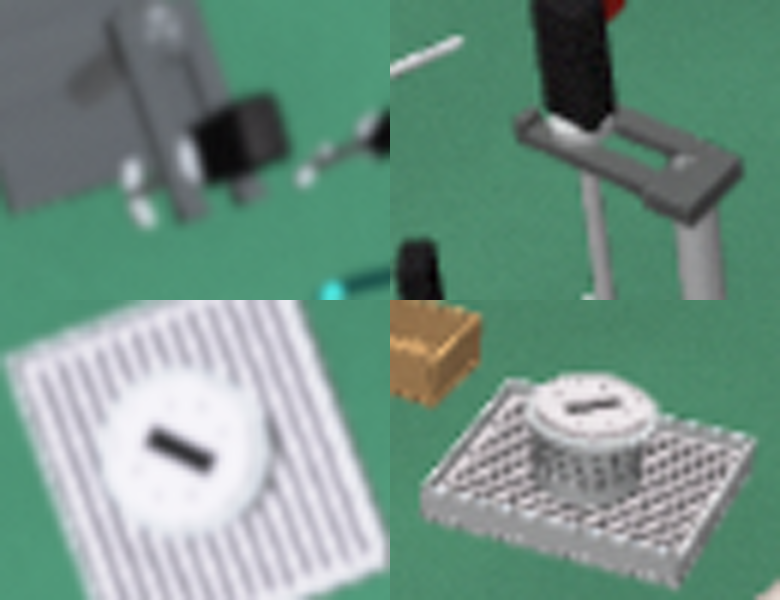

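```bash
python3 -c "
from station import env;print(env.finish_job())"
```

```text
the job is handed in; nothing more can be done
None
```

The basket is out of the pot and standing upright near the middle of the drip-tray grid. The rod is back in its fork, and I handed the job in at about 33 s of the 72 s allowed.

- **Insertion:** I took the slot's direction from the top camera, about 1.12 rad. The hook then went through the lid on the first try, with no contact felt.
- **Lift:** After a 90° turn under the lid, the basket came up level at about 4 N net load. I felt no sideways force against the pot in the readings.
- **Set-down:** The basket touched the grid gently, in 1 mm steps. The hook turned back and came out of the slot with no drag felt.
- **Rod:** The collar touched down at the same hand height as at the pick-up, within about 1 mm. The seating force was about 5 N, and I eased it off before opening the fingers.

The last pictures, from both cameras, show the basket flat on the grid and the collar on the tines inside the lips. The hand is well clear and reads no outside force. I did not re-check the bottle, boxes, tape, driver and pliers one by one at the end. No path came near them, and no unexpected force was seen.

The first camera estimates of the stand and the rod's collar disagreed by up to about 7 mm sideways. I used the values from the foot and the top of the grip, and the grasp confirmed them.

I viewed 12 pictures, two over the budget of 10.

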